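# Shut the counting dish and swing it round to the cup

### The job

Fold the open flap of the counting dish down flat over its chute while the dish stands on the scale, so that its tab drops behind the chute's end rim. Then take the dish by its arched handle, lift it straight up well clear of the scale and the cup, and turn it a quarter turn above the scale until the end of the chute is over the mouth of the cup, keeping the dish level and the loose ball in the middle all the while. Finish still holding it there, at rest, the flap shut: do not put it down or let go.

Things in the scene. Friction and masses are not known exactly. Their poses are not given: they have to be found in the camera images.
- scale: low grey counting scale, fixed, 220 x 150 mm, steel platform top 26 mm above the table. Origin at table height under the spot where the middle of the dish stands and over which it must be held; z up, x roughly the way the chute points at the start (away from the robot); spans x -105..+115 mm, y -75..+75 mm
- dish: loose round aluminium dish, 0.35 kg, diameter 123 mm, shallow cone floor (rises 1 in 5 from 5 mm at the middle), rim 34 mm high. Origin in the middle of its underside, z up. A chute 52 mm wide with 34 mm walls sticks out along +x to x = 120 mm, with a low rim (24 mm high) across its end. Arched handle over the middle: legs at y = +-64 mm carry a bar along y
- handle (a point): middle of the dish's handle bar, 105 mm above the underside of the dish, exactly over its middle; same axes as the dish. The bar runs along y, 132 mm long, 14 mm wide (x), 16 mm tall; grip it across x from above. The space between the bar and the ball below is about 60 mm
- lip (a point): top of the low rim at the outer end of the chute, 118.5 mm from the dish's middle along dish x, 24 mm above its underside; same axes as the dish
- hinge (a point): middle of the flap's hinge line: dish x = 58 mm, z = 36 mm; same axes as the dish, hinge line along dish y
- flap_edge (a point): middle of the upper side of the flap's free edge, 56 mm from the hinge; its z axis is the normal of the flap's upper side, which faces the handle when the flap is up
- flap (a joint): hinge angle of the flap, a plate 52 mm wide reaching 57 mm from the hinge, a 16 mm tab bent down at its free edge. 0 = shut, flat on the chute walls (top 37.5 mm above the dish underside), tab behind the end rim; grows as it swings up towards the handle (1.57 = upright). Starts at 0.9 to 1.4, stays where left; pushed shut from the handle side, outward and down, with under 1 N
- ball_center (a point): centre of the loose steel ball, 24 mm diameter, 50 g, lying in the middle of the dish, 17 mm above its underside
- cup: open round grey cup fixed on the table, about 135 mm from the scale's origin along scale +y or -y (it differs; a roll of tape 38 mm high stands on the other side). Outer diameter of the mouth 90 mm, wall 3 mm, 50 mm high. Origin in the middle of its underside

How it is judged:
By the outcome, as a careful person would: the job done as asked, in the order asked, and still so for the second after the job is handed in, while the arm keeps its last pose, push and grip.
It also fails if it takes over 51 s, if anything falls off the work surface, if the arm or the gripper's body presses on something with over 40 N, if the wrist force passes 120 N, or if a joint passes its speed limit or range.

### The arm

A 7-joint arm with a two-finger parallel gripper is mounted at the origin on a cart in front of the work surface, level with it; the furniture and walls round the work are solid. World frame = base frame: x ahead of the robot, y to its left, z up, the work surface at z = 0. Lengths are in m, angles in rad, forces in N, time in s.
With the tool pointing down it reaches from about 0.425 to 0.875 m from the base axis. Payload 4.7 kg.
Tool frame: the origin (TCP) lies on the centre line of the jaws, within the pads' length; the fingertips stand ahead of it and the grasp point (between the pads) lies 2 mm behind it (nose_length is the z of the fingertips in the tool frame, in m); z points along the fingers, y is the line along which they close (so a half turn about z gives the same grasp; the last joint's range is limited). The gripper opens to 87 mm and grips with 3 to 60 N. Pads are 19 mm wide; open, the fingers measure 117 mm over their backs; the gripper's body (75 mm by 190 mm) begins 51 mm behind the grasp point.
Start: joints at [-1.189, 0.321, -0.07, 1.45, 0.023, 1.371, -0.057], TCP at [0.234, 0.607, 0.24] pointing down, gripper open.
Joint ranges: [-2.86, 2.86], [-0.3, 2.09], [-1.38, 1.24], [0.06, 2.45], [-1.56, 4.7], [0.09, 2.05], [-2.69, 2.69]. Speed limits (rad/s): [2.57, 2.57, 3.14, 3.14, 3.14, 3.14, 3.14].

### API

Orientations are given as a rotation vector (axis times angle).
In Python, from bench import * gives the robot as it stands.
- The arm moves only by the tool send_rows, never from a script. Its arguments are lists of equal length, an entry for each row: "xyz": the shift along the tool's x, y, z in mm, a list of three; "dr": the turn, a rotation vector about the tool's x, y, z in rad, a list of three. A call has exactly 10 rows; each row is the pose to reach, as a shift and turn from the pose commanded when the call began, along the tool's axes at that moment; what a row does not reach only later rows make up. A row lasts 1/12 s, in which the tool goes at most 41.7 mm and 7.16 degrees, less where a joint would pass 70% of its speed; a pose out of reach is approached as far as the arm can. A call with a gripper value outside its range is refused whole. "jaw" is the finger opening in mm, from 0 to 87, set as the call begins (left out, the last holds). The fingers move at their own pace and stop on an object; "grip_force" is the grip in N (left out, the last holds). Time passes only in rows, so rows that repeat a pose let the fingers close, or fill a call up. It gives the time, the measured TCP pose, the force, the opening and the grip force at its end, in the units of the state.
- get_state(): the state, without advancing time (a new reading comes with each control period).
- get_image(name): name is "scene" or "top"; returns the picture (420x560x3 uint8, red, green, blue); there is no depth.
- calibration(name): a dict with "vfov" (degrees; the focal length in pixels is half the picture's height over the tangent of half this angle, whatever the lens; pixels are square), "cx", "cy" (the principal point, pixels), "k1" (the pictures are not rectified: a ray, as slopes to the right and down, at radius r is drawn at 1 + k1 r^2 times it, then the intrinsics apply), "rvec" (rotation vector, rad) and "tvec" (3), from world to camera coordinates, as OpenCV has them. Camera axes: x right, y down, z forward; pixel columns grow to the right and rows downward; lengths in m; the calibration is good to about 2 mm. A picture is of the moment at which its call begins. calibration takes no time and is no camera call.
- close_job(): hands the job in; it is judged then, once.
The state is a dict: "time": time; "joint_positions": joint angles; "qd": joint speeds; "joint_torque": joint torques, N m; "position": TCP position; "tool_rot": TCP orientation; "ft_force": force on the tool from outside, world axes, zero at the start; "torque": the same for the moment, N m; "grip_width": opening from 0.0 (shut) to 1.0 (fully open); "grip_force": force on a finger pad.
Only numpy, scipy, OpenCV 4.12 (cv2) and the standard library are available. Lean on these libraries where they do the work, as an engineer would, in place of code of your own. Each camera call takes 0.05 s, during which the arm holds its last target. There are 200 camera calls.

## Working session

There is one attempt and no reset: what is moved stays moved. The work goes in short steps, Python scripts to look and compute and a tool call to move; the robot and the scene stay as the last step left them, time stands still between calls to the robot, and variables do not carry over. Pictures are saved under pics/ and viewed, at most 12 in all, crops included, and the job is handed in when it is done.

Besides the shell and the picture viewer there is one more tool, called after "Request:" as name(argument=value, ...) on one line, values as JSON. send_rows: Moves the arm, as the interface text tells. Its arguments: {"type":"object","properties":{"xyz":{"type":"array"},"dr":{"type":"array"},"jaw":{"type":"number"},"grip_force":{"type":"number"}},"required":["xyz","dr"]}

```bash
mkdir -p pics; ls; python3 - <<'E'
from bench import *
import cv2
for n in("scene","top"):
    cv2.imwrite(f"pics/{n}0.png",get_image(n)[:,:,::-1]); print(n,calibration(n))
print(get_state())
try: print(nose_length)
except Exception as e: print(e)
E
```

```text
pics
scene {'vfov': 44.09422154309587, 'cx': 272.47591408850536, 'cy': 222.0938022787803, 'k1': -0.011508159527167779, 'rvec': array([ 2.19613205, -0.65028157,  0.27666855]), 'tvec': array([-0.50403608,  0.21531436,  0.75925086])}
top {'vfov': 48.93571278757045, 'cx': 279.03758959742197, 'cy': 215.54751539988325, 'k1': -0.026055832471126493, 'rvec': array([ 2.16025249, -2.16157232,  0.07149988]), 'tvec': array([-0.09219731,  0.58287788,  0.90538918])}
{'time': 0.1, 'joint_positions': array([-1.18890468,  0.3217118 , -0.07008789,  1.45155258,  0.02260246,
        1.3707882 , -0.05690301]), 'qd': array([-1.25705650e-04, -1.64091131e-03, -1.50116138e-03, -3.82393535e-03,
       -1.45621857e-03,  1.49431200e-03, -3.75406672e-05]), 'joint_torque': array([-1.02476392e-04, -4.92569768e+01, -4.05622758e-01, -3.13399851e+01,
       -6.40776032e-02,  3.94722121e-02,  7.98409428e-05]), 'position': array([0.23358751, 0.60608248, 0.23859517]), 'tool_rot': array([-5.74392259e-01, -3.08841971e+00,  2.60669358e-03]), 'ft_force': array([ 0.27214724,  0.62726759, -0.2889678 ]), 'torque': array([ 0.02572925,  0.00437553, -0.00066604]), 'grip_force': 0.0, 'grip_width': 1.0008632318158466}
0.017
```

View pics/scene0.png

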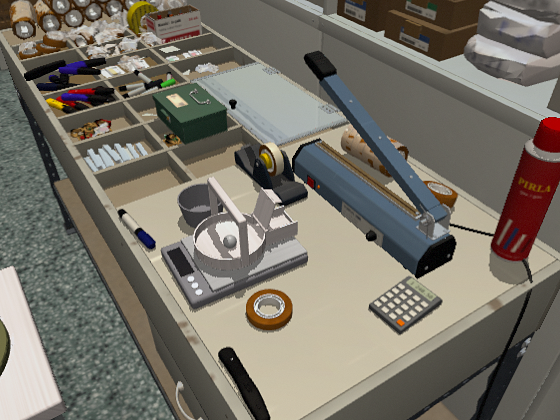

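View pics/top0.png

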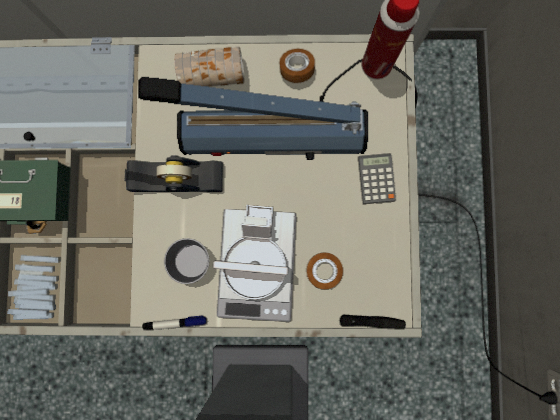

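The scene view shows the dish on the scale, with the handle top at about (228,200), the flap up at (268,215) and the ball at (229,241). In the top view the bar runs from (215,265) to (290,270), the flap is at (259,215) and the cup at (187,261), so the cup is on the +y side. I'll take enlarged crops to pick points.

```bash
cat > h.py <<'E'
from bench import *
import numpy as np, cv2
def cam(n):
    c=calibration(n); f=210/np.tan(np.radians(c["vfov"]/2))
    R=cv2.Rodrigues(np.array(c["rvec"]))[0]; return c,f,R,np.array(c["tvec"])
def ray(n,u,v):
    c,f,R,t=cam(n); d=np.array([(u-c["cx"])/f,(v-c["cy"])/f]); s=d.copy()
    for _ in range(8): s=d/(1+c["k1"]*(s@s))
    return -R.T@t, R.T@np.array([s[0],s[1],1])
def onz(n,u,v,z):
    o,d=ray(n,u,v); return o+d*(z-o[2])/d[2]
def proj(n,P):
    c,f,R,t=cam(n); q=R@np.array(P)+t; s=q[:2]/q[2]; s=s*(1+c["k1"]*(s@s)); return s*f+[c["cx"],c["cy"]]
def tri(p,q):
    o1,d1=ray("scene",*p); o2,d2=ray("top",*q)
    a=np.linalg.lstsq(np.stack([d1,-d2],1),o2-o1,rcond=None)[0]
    x,y=o1+a[0]*d1,o2+a[1]*d2; return (x+y)/2,np.linalg.norm(x-y)
def crop(n,name,u0,v0,w,h,k):
    im=get_image(n)[v0:v0+h,u0:u0+w,::-1]
    cv2.imwrite(f"pics/{name}.png",cv2.resize(im,None,fx=k,fy=k,interpolation=cv2.INTER_CUBIC))
E
python3 - <<'E'
from h import *
crop("scene","s1",155,165,160,150,4) if 0 else crop("scene","s1",155,170,160,145,4)
crop("top","t1",160,195,140,130,4)
E
```

```text
(no output)
```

View pics/s1.png

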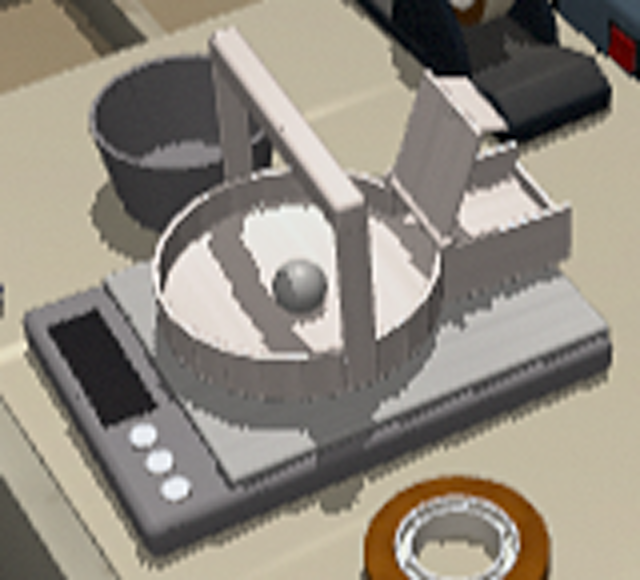

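View pics/t1.png

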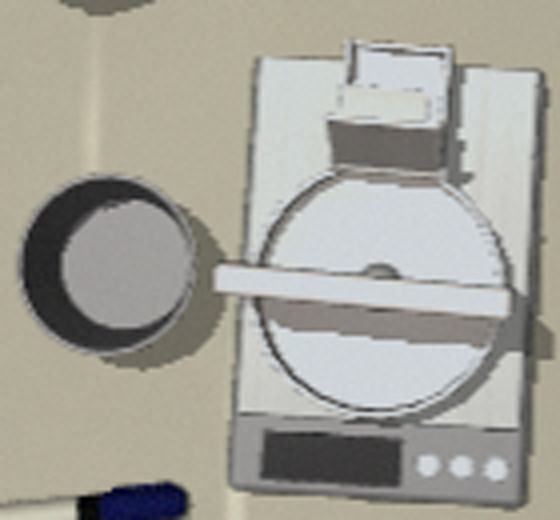

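The crops show these points (crop px / 4 plus offset):
- **Scene crop:** bar top ends at (225,37) and (348,204), ball at (299,286), flap free edge from (430,73) to (478,140), hinge from (393,180) to (443,243).
- **Top crop:** bar ends at (215,277) and (513,302), flap edge mid at (387,122), hinge mid at (389,167), cup mouth centre at (107,264), and chute end corners at (347,42) and (452,47).

```bash
python3 - <<'E'
from h import *
np.set_printoptions(precision=4,suppress=True)
S=lambda u,v:(155+u/4,170+v/4); T=lambda u,v:(160+u/4,195+v/4)
a=onz("top",*T(215,277),.139);b=onz("top",*T(513,302),.139)
print("bar top",a,b,(a+b)/2,np.linalg.norm(a-b),"yaw",np.arctan2(-(a-b)[0],(a-b)[1]))
a2=onz("scene",*S(225,37),.139);b2=onz("scene",*S(348,204),.139)
print("bar scene",a2,b2,(a2+b2)/2,np.linalg.norm(a2-b2),np.arctan2(-(a2-b2)[0],(a2-b2)[1]))
print("ball",tri(S(299,286),T(381,272)))
print("rimcircle",onz("top",*T(384,290),.060))
print("edge",tri(S(454,107),T(387,122)), "hinge",tri(S(418,211),T(389,167)))
print("chute end",onz("top",*T(347,42),.06),onz("top",*T(452,47),.06))
print("cup",onz("top",*T(107,264),.05))
for p in((257,58),(545,72),(525,505),(232,490)):print("scale",onz("top",*T(*p),.026))
E
```

```text
bar top [0.4863 0.0195 0.139 ] [ 0.4755 -0.1118  0.139 ] [ 0.4809 -0.0462  0.139 ] 0.13170209775972064 yaw -0.08153321924347517
bar scene [0.4864 0.0121 0.139 ] [ 0.4751 -0.111   0.139 ] [ 0.4808 -0.0495  0.139 ] 0.1236172182288137 -0.09116017361157107
ball (array([ 0.4854, -0.045 ,  0.0414]), np.float64(0.005125035658878646))
rimcircle [ 0.4792 -0.0491  0.06  ]
edge (array([ 0.5569, -0.0545,  0.1142]), np.float64(0.0010997538522563221)) hinge (array([ 0.5388, -0.0518,  0.0634]), np.float64(0.0011201987092925535))
chute end [ 0.5994 -0.0304  0.06  ] [ 0.5969 -0.0817  0.06  ]
cup [0.4914 0.0877 0.05  ]
scale [0.5953 0.0186 0.026 ]
scale [ 0.5879 -0.1273  0.026 ]
scale [ 0.3729 -0.1168  0.026 ]
scale [0.3795 0.0287 0.026 ]
```

```bash
cat >> h.py <<'E'
from scipy.spatial.transform import Rotation as Ro
C=np.array([.4805,-.0475]); YAW=-.08
def dw(x,y,z): # dish -> world, dish standing on scale
    c,s=np.cos(YAW),np.sin(YAW); return np.array([C[0]+c*x-s*y,C[1]+s*x+c*y,z+.026])
def to(*targets): # targets: (world TCP xyz, world angle of tool y); prints shift mm/turn from measured pose
    s=get_state(); R=Ro.from_rotvec(s["tool_rot"])
    for p,a in targets:
        y=np.array([np.cos(a),np.sin(a),0]); z=np.array([0,0,-1.]); M=Ro.from_matrix(np.stack([np.cross(y,z),y,z],1))
        print(np.round(1000*R.inv().apply(np.array(p)-s["position"]),1),np.round((R.inv()*M).as_rotvec(),3))
def st():
    s=get_state(); print(round(s["time"],2),np.round(s["position"],4),np.round(Ro.from_rotvec(s["tool_rot"]).as_matrix()[:,1:].T,3).tolist(),"F",np.round(s["ft_force"],2),"q",np.round(s["joint_positions"],2),s["grip_width"],s["grip_force"])
E
python3 - <<'E'
from h import *
to((dw(42,0,.214),np.pi/2+YAW))
E
```

```text
[-4.07387e+04  1.13975e+04 -1.07000e+01] [-0.001 -0.    -0.288]
```

```bash
python3 - <<'E'
from h import *
to((dw(.042,0,.214),np.pi/2+YAW))
E
```

```text
[-5.057e+02 -5.094e+02 -5.000e-01] [-0.001 -0.    -0.288]
```

Request:
send_rows(xyz=[[-10, -10, 0], [-30, -30, 0], [-55, -55, 0], [-80, -80, 0], [-105, -105, 0], [-130, -130, 0], [-155, -155, 0], [-180, -180, 0], [-205, -205, 0], [-230, -230, 0]], dr=[[0, 0, -0.02], [0, 0, -0.05], [0, 0, -0.08], [0, 0, -0.11], [0, 0, -0.14], [0, 0, -0.17], [0, 0, -0.2], [0, 0, -0.23], [0, 0, -0.26], [0, 0, -0.288]], jaw=0, grip_force=10)

```text
time: 1.03
position: [0.366, 0.3075, 0.2396]
tool_rot: [0.123, 3.139, 0.001]
ft_force: [0.9, -0.3, -0.8]
grip_width: 0.323
grip_force: 0.0
```

```bash
python3 - <<'E'
from h import *
st();to((dw(.042,0,.214),np.pi/2+YAW))
E
```

```text
1.03 [0.366  0.3075 0.2396] [[0.078, 0.997, 0.0], [0.0, 0.0, -1.0]] F [ 0.88 -0.32 -0.81] q [-0.87 -0.05  0.11  1.87  0.01  1.32  0.73] 0.32272004703941926 0.0
[-183.9 -345.    -0.5] [0.    0.    0.002]
```

Request:
send_rows(xyz=[[-16, -31, 0], [-33, -62, 0], [-50, -93, 0], [-67, -125, 0], [-84, -158, 0], [-102, -191, 0], [-120, -225, 0], [-138, -259, 0], [-154, -288, 0], [-168, -315, 0]], dr=[[0, 0, 0], [0, 0, 0], [0, 0, 0], [0, 0, 0], [0, 0, 0], [0, 0, 0], [0, 0, 0], [0, 0, 0], [0, 0, 0], [0, 0, 0]])

```text
time: 1.87
position: [0.5085, -0.0207, 0.2397]
tool_rot: [0.128, 3.138, 0.0]
ft_force: [1.1, 0.4, 0.8]
grip_width: 0.008
grip_force: 0.0
```

```bash
python3 - <<'E'
from h import *
st()
a=np.pi/2+YAW
H=(.058,.036)
pts=[(.042,.214),(.042,.100+.017-.026)]
to(*[(dw(x,0,z),a) for x,z in pts])
E
```

```text
1.87 [ 0.5085 -0.0207  0.2397] [[0.081, 0.997, 0.0], [0.001, 0.0, -1.0]] F [1.11 0.35 0.76] q [-0.53  0.01  0.53  1.81 -0.    1.32  1.49] 0.007585109530285687 0.0
[-16.3 -29.   -0.2] [ 0.     0.001 -0.001]
[-16.2 -29.  122.8] [ 0.     0.001 -0.001]
```

Request:
send_rows(xyz=[[-8, -14, 0], [-14, -24, 5], [-16, -29, 15], [-16, -29, 30], [-16, -29, 50], [-16, -29, 70], [-16, -29, 90], [-16, -29, 100], [-16, -29, 100], [-16, -29, 100]], dr=[[0, 0, 0], [0, 0, 0], [0, 0, 0], [0, 0, 0], [0, 0, 0], [0, 0, 0], [0, 0, 0], [0, 0, 0], [0, 0, 0], [0, 0, 0]])

```text
time: 2.7
position: [0.5214, -0.0479, 0.1393]
tool_rot: [-0.124, -3.138, 0.0]
ft_force: [-0.2, 0.3, 1.4]
grip_width: 0.004
grip_force: 0.0
```

```bash
python3 - <<'E'
from h import *
st(); crop("scene","s2",155,150,190,145,4)
for z in(.131,.146): print(proj("scene",dw(.042,0,z)))
a=np.pi/2+YAW
to((dw(.042,0,.091),a))
for th in np.arange(1.3,-.01,-.13):
    r=.046; to((dw(.058+r*np.cos(th)-.0095,0,.0375+r*np.sin(th)+.017),a))
E
```

```text
2.7 [ 0.5214 -0.0479  0.1393] [[0.079, 0.997, -0.0], [-0.001, -0.0, -1.0]] F [-0.16  0.3   1.4 ] q [-0.48  0.14  0.56  1.91 -0.08  1.12  1.61] 0.00396259319251276 0.0
[248.14732755 181.8002717 ]
[247.69079531 174.13264681]
[-0.5 -2.7 23.2] [0.    0.001 0.001]
[-19.3  -2.7  15.4] [0.    0.001 0.001]
[-24.9  -2.7  17.4] [0.    0.001 0.001]
[-30.3  -2.7  20.1] [0.    0.001 0.001]
[-35.2  -2.7  23.4] [0.    0.001 0.001]
[-39.7  -2.8  27.4] [0.    0.001 0.001]
[-43.6  -2.8  31.9] [0.    0.001 0.001]
[-46.9  -2.8  36.9] [0.    0.001 0.001]
[-49.5  -2.8  42.3] [0.    0.001 0.001]
[-51.4  -2.8  47.9] [0.    0.001 0.001]
[-52.6  -2.8  53.8] [0.    0.001 0.001]
[-53.   -2.8  59.8] [0.    0.001 0.001]
```

View pics/s2.png

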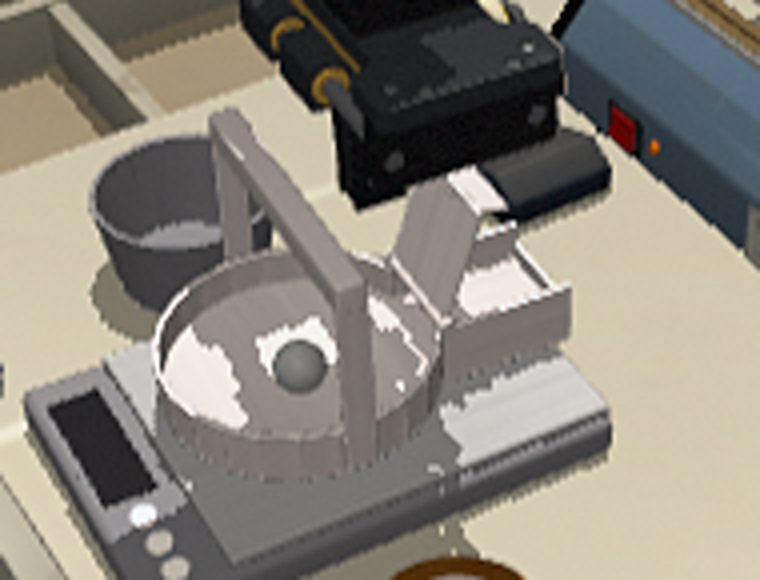

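```bash
python3 - <<'E'
from h import *
s=get_state(); p=s["position"]
for d in(-.017,0,.049,.1): print(d,(proj("scene",p+[0,0,d])-[155,150])*4, (proj("top",p+[0,0,d])))
cv2.imwrite("pics/s3.png",np.vstack([get_image("scene")[90:370,60:460,::-1],get_image("top")[130:330,80:480,::-1]]))
E
```

```text
-0.017 [372.56517341 190.58905215] [252.85963125 244.19388961]
0 [370.54849143 157.56334534] [252.05570091 243.89417031]
0.049 [364.43492566  57.39235989] [249.53938332 242.95599836]
0.1 [357.55316549 -55.46233915] [246.5551544  241.84328462]
```

View pics/s3.png

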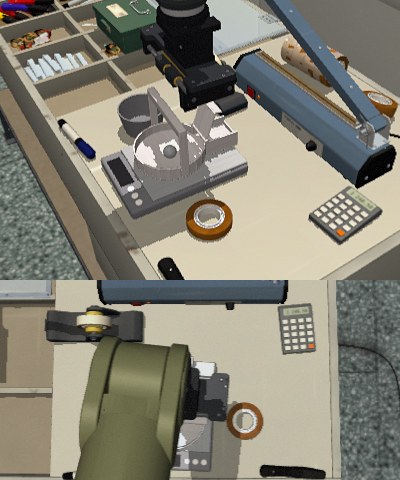

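The gripper body (black, crop (335..560, 60..205)) hides the fingers in the scene view. I'll check this by projecting the expected body corners.

```bash
python3 - <<'E'
from h import *
s=get_state(); p=s["position"]; R=Ro.from_rotvec(s["tool_rot"])
for c in((.0375,-.095,-.049),(-.0375,-.095,-.049),(-.0375,.095,-.049),(.0375,.095,-.049)): print(c,(proj("scene",p+R.apply(c))-[155,150])*4)
print(-cam("scene")[2].T@cam("scene")[3])
E
```

```text
(0.0375, -0.095, -0.049) [386.54747223 216.38237853]
(-0.0375, -0.095, -0.049) [569.58500664 154.07157405]
(-0.0375, 0.095, -0.049) [348.01040128 -76.66580971]
(0.0375, 0.095, -0.049) [185.67938816 -30.526939  ]
[ 0.19895792 -0.64751922  0.64653624]
```

Request:
send_rows(xyz=[[0, -3, 8], [-4, -3, 15], [-10, -3, 15], [-15, -3, 15], [-20, -3, 16], [-25, -3, 17], [-30, -3, 20], [-35, -3, 23], [-40, -3, 27], [-40, -3, 27]], dr=[[0, 0, 0], [0, 0, 0], [0, 0, 0], [0, 0, 0], [0, 0, 0], [0, 0, 0], [0, 0, 0], [0, 0, 0], [0, 0, 0], [0, 0, 0]])

```text
time: 3.68
position: [0.5618, -0.0545, 0.1116]
tool_rot: [-0.125, -3.138, 0.001]
ft_force: [-0.6, 0.2, -0.3]
grip_width: 0.007
grip_force: 0.0
```

```bash
python3 - <<'E'
from h import *
st(); crop("scene","s4",155,150,190,145,4)
a=np.pi/2+YAW
for th in np.arange(.78,-.01,-.13):
    r=.046; to((dw(.058+r*np.cos(th)-.0095,0,.0375+r*np.sin(th)+.017),a))
E
```

```text
3.68 [ 0.5618 -0.0545  0.1116] [[0.08, 0.997, -0.001], [-0.001, -0.001, -1.0]] F [-0.57  0.17 -0.26] q [-0.44  0.26  0.56  1.84 -0.16  1.09  1.67] 0.006592649569629527 0.0
[-0.1  0.6 -1. ] [-0.    -0.001  0.   ]
[-4.   0.6  3.5] [-0.    -0.001  0.   ]
[-7.3  0.6  8.5] [-0.    -0.001  0.   ]
[-9.9  0.6 13.9] [-0.    -0.001  0.   ]
[-11.8   0.6  19.5] [-0.    -0.001  0.   ]
[-13.    0.6  25.4] [-0.    -0.001  0.   ]
[-13.4   0.6  31.4] [-0.    -0.001  0.   ]
```

View pics/s4.png

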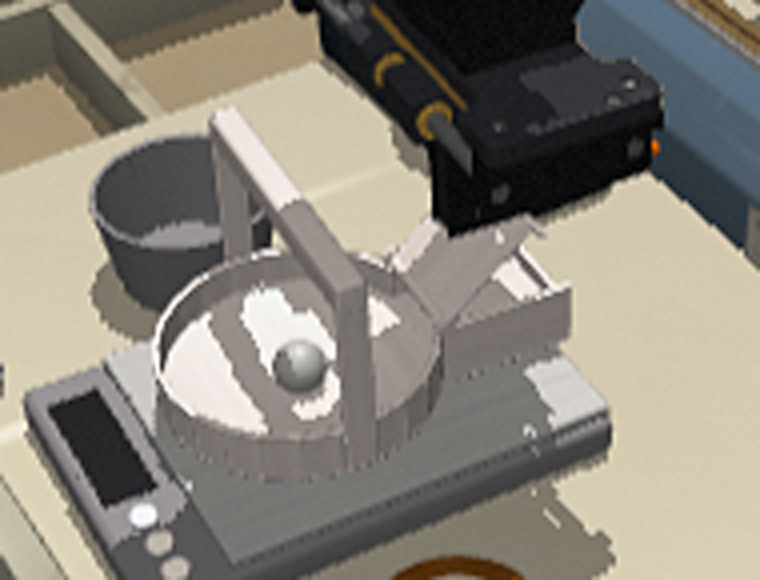

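The flap is now at about 45° and the dish hasn't moved: its right rim is still at crop (440,320). Continuing along the arc.

Request:
send_rows(xyz=[[-4, 0, 3], [-7, 0, 8], [-10, 0, 14], [-12, 0, 19], [-13, 0, 24], [-14, 0, 27], [-14, 0, 29], [-14, 0, 30], [-14, 0, 31], [-14, 0, 31]], dr=[[0, 0, 0], [0, 0, 0], [0, 0, 0], [0, 0, 0], [0, 0, 0], [0, 0, 0], [0, 0, 0], [0, 0, 0], [0, 0, 0], [0, 0, 0]])

```text
time: 4.57
position: [0.5752, -0.0557, 0.0815]
tool_rot: [-0.125, -3.139, -0.0]
ft_force: [-0.3, -1.0, -0.1]
grip_width: 0.008
grip_force: 0.0
```

```bash
python3 - <<'E'
from h import *
st()
E
```

```text
4.57 [ 0.5752 -0.0557  0.0815] [[0.08, 0.997, 0.0], [-0.0, 0.0, -1.0]] F [-0.33 -0.97 -0.11] q [-0.42  0.33  0.55  1.83 -0.2   1.04  1.7 ] 0.007975191443538114 0.0
```

Request:
send_rows(xyz=[[0, 0, 0.5], [0, 0, 1], [0, 0, 1], [0, 0, 1.5], [0, 0, 1.5], [0, 0, 2], [0, 0, 2], [0, 0, 2], [0, 0, 2], [0, 0, 2]], dr=[[0, 0, 0], [0, 0, 0], [0, 0, 0], [0, 0, 0], [0, 0, 0], [0, 0, 0], [0, 0, 0], [0, 0, 0], [0, 0, 0], [0, 0, 0]])

```text
time: 5.4
position: [0.5757, -0.0557, 0.0804]
tool_rot: [0.125, 3.138, 0.001]
ft_force: [-0.8, 0.5, 5.9]
grip_width: 0.006
grip_force: 3.0
```

Contact shows 5.9 N, so the flap is down. I'll retreat straight up and then look.

Request:
send_rows(xyz=[[0, 0, -5], [0, 0, -20], [0, 0, -40], [0, 0, -65], [0, 0, -90], [0, 0, -110], [20, 0, -120], [50, 0, -120], [78, 0, -120], [95, 0, -120]], dr=[[0, 0, 0], [0, 0, 0], [0, 0, 0], [0, 0, 0], [0, 0, 0.1], [0, 0, 0.2], [0, 0, 0.32], [0, 0, 0.44], [0, 0, 0.56], [0, 0, 0.68]], jaw=60)

```text
time: 6.23
position: [0.478, -0.0481, 0.1992]
tool_rot: [-1.173, -2.912, -0.0]
ft_force: [0.1, 0.8, 0.7]
grip_width: 0.651
grip_force: 0.0
```

```bash
python3 - <<'E'
from h import *
st(); crop("scene","s5",155,150,190,145,4)
to((dw(0,0,.175),YAW),(dw(0,0,.103),YAW))
E
```

```text
6.23 [ 0.478  -0.0481  0.1992] [[0.693, 0.721, -0.001], [-0.002, 0.001, -1.0]] F [0.06 0.76 0.72] q [-0.57 -0.04  0.61  1.93  0.02  1.24  0.84] 0.6511451864237504 0.0
[-3.1  3.4 -2. ] [-0.003 -0.004  0.878]
[-3.4  3.5 70. ] [-0.003 -0.004  0.878]
```

View pics/s5.png

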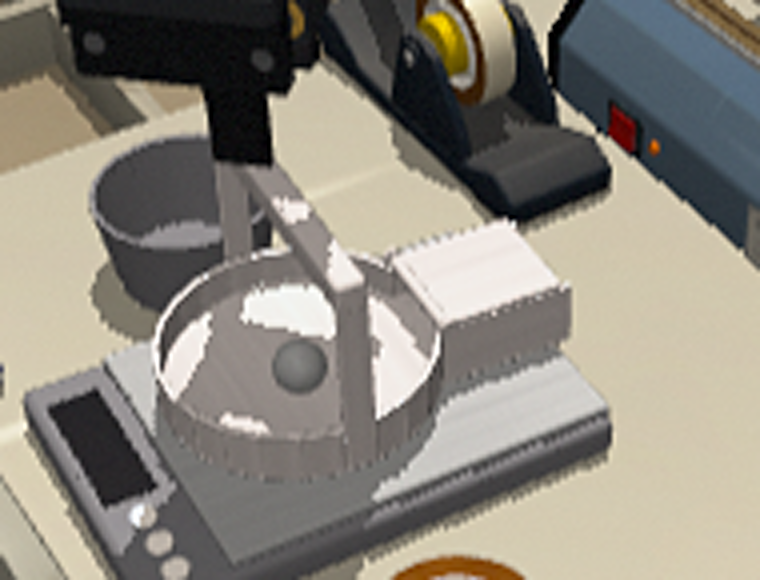

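The flap lies flat and shut over the chute (crop (395..570, 225..320)), the dish hasn't moved, and the ball is centred at (300,365). Next I align over the handle.

Request:
send_rows(xyz=[[-3, 3, 0], [-3, 3, 0], [-3, 3, 0], [-3, 3, 0], [-3, 3, 0], [-3, 3, 0], [-3, 3, 0], [-3, 3, 0], [-3, 3, 0], [-3, 3, 0]], dr=[[0, 0, 0.1], [0, 0, 0.21], [0, 0, 0.32], [0, 0, 0.43], [0, 0, 0.54], [0, 0, 0.65], [0, 0, 0.76], [0, 0, 0.84], [0, 0, 0.88], [0, 0, 0.88]])

```text
time: 7.12
position: [0.4849, -0.0481, 0.1995]
tool_rot: [2.297, 2.143, -0.0]
ft_force: [-0.5, 0.7, -0.9]
grip_width: 0.694
grip_force: 0.0
```

```bash
python3 - <<'E'
from h import *
st()
to((dw(0,0,.103),YAW))
E
```

```text
7.12 [ 0.4849 -0.0481  0.1995] [[0.998, -0.069, -0.0], [-0.0, -0.0, -1.0]] F [-0.54  0.72 -0.89] q [-0.56 -0.02  0.6   1.92  0.01  1.24 -0.03] 0.6940357455083226 0.0
[ 0.2 -4.4 70.5] [-0.     0.     0.011]
```

Request:
send_rows(xyz=[[0, -2, 0], [0, -4, 5], [0, -4.4, 15], [0, -4.4, 30], [0, -4.4, 45], [0, -4.4, 58], [0, -4.4, 66], [0, -4.4, 70], [0, -4.4, 70], [0, -4.4, 70]], dr=[[0, 0, 0.01], [0, 0, 0.01], [0, 0, 0.01], [0, 0, 0.01], [0, 0, 0.01], [0, 0, 0.01], [0, 0, 0.01], [0, 0, 0.01], [0, 0, 0.01], [0, 0, 0.01]], jaw=45)

```text
time: 7.95
position: [0.4806, -0.0477, 0.1297]
tool_rot: [2.307, 2.132, 0.0]
ft_force: [0.0, -0.0, -0.3]
grip_width: 0.517
grip_force: 0.0
```

Request:
send_rows(xyz=[[0, 0, 0], [0, 0, 0], [0, 0, 0], [0, 0, 0], [0, 0, 0], [0, 0, 0], [0, 0, 0], [0, 0, 0], [0, 0, 0], [0, 0, 0]], dr=[[0, 0, 0], [0, 0, 0], [0, 0, 0], [0, 0, 0], [0, 0, 0], [0, 0, 0], [0, 0, 0], [0, 0, 0], [0, 0, 0], [0, 0, 0]], jaw=10, grip_force=5)

```text
time: 8.78
position: [0.481, -0.0477, 0.1298]
tool_rot: [2.307, 2.131, 0.002]
ft_force: [2.6, -0.5, 0.5]
grip_width: 0.16
grip_force: 5.0
```

```bash
python3 - <<'E'
from h import *
st(); crop("scene","s6",155,130,190,145,4)
E
```

```text
8.78 [ 0.481  -0.0477  0.1298] [[0.997, -0.079, 0.001], [0.001, -0.0, -1.0]] F [ 2.63 -0.47  0.5 ] q [-0.55  0.05  0.61  2.01 -0.03  1.09 -0.  ] 0.15950326325758138 4.997688896837644
```

View pics/s6.png

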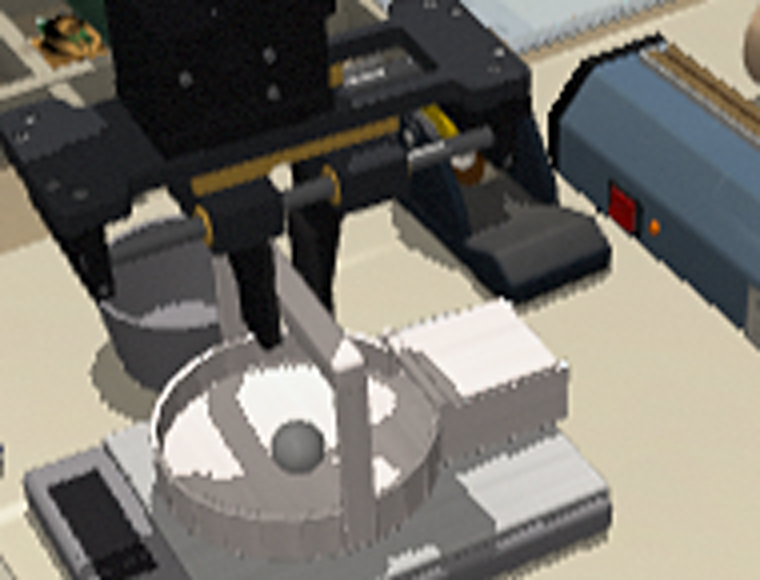

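The bar is gripped at 13.9 mm opening, with the fingers either side of it near its middle (crop (265,310) and (315,290)). The ball is centred and the flap shut. I'll firm up the grip and lift slowly.

Request:
send_rows(xyz=[[0, 0, 0], [0, 0, 0], [0, 0, 0], [0, 0, 0], [0, 0, 0], [0, 0, -0.5], [0, 0, -1.5], [0, 0, -3], [0, 0, -5], [0, 0, -7]], dr=[[0, 0, 0], [0, 0, 0], [0, 0, 0], [0, 0, 0], [0, 0, 0], [0, 0, 0], [0, 0, 0], [0, 0, 0], [0, 0, 0], [0, 0, 0]], grip_force=40)

```text
time: 9.67
position: [0.4789, -0.0476, 0.1356]
tool_rot: [-2.306, -2.13, 0.004]
ft_force: [-0.4, 0.8, -5.0]
grip_width: 0.156
grip_force: 40.0
```

Request:
send_rows(xyz=[[0, 0, -2], [0, 0, -5], [0, 0, -9], [0, 0, -14], [0, 0, -19], [0, 0, -24], [0, 0, -29], [0, 0, -34], [0, 0, -39], [0, 0, -44]], dr=[[0, 0, 0], [0, 0, 0], [0, 0, 0], [0, 0, 0], [0, 0, 0], [0, 0, 0], [0, 0, 0], [0, 0, 0], [0, 0, 0], [0, 0, 0]])

```text
time: 10.5
position: [0.4804, -0.0477, 0.1811]
tool_rot: [2.307, 2.132, 0.0]
ft_force: [-0.5, 0.4, -4.8]
grip_width: 0.159
grip_force: 40.0
```

Request:
send_rows(xyz=[[0, 0, -5], [0, 0, -10], [0, 0, -16], [0, 0, -22], [0, 0, -28], [0, 0, -34], [0, 0, -40], [0, 0, -45], [0, 0, -48], [0, 0, -50]], dr=[[0, 0, 0], [0, 0, 0], [0, 0, 0], [0, 0, 0], [0, 0, 0], [0, 0, 0], [0, 0, 0], [0, 0, 0], [0, 0, 0], [0, 0, 0]])

```text
time: 11.33
position: [0.4806, -0.0477, 0.2311]
tool_rot: [2.307, 2.132, 0.001]
ft_force: [0.5, 0.6, -5.1]
grip_width: 0.153
grip_force: 40.0
```

```bash
python3 - <<'E'
from h import *
st(); crop("scene","s7",155,90,190,145,4)
to((np.array([.4795,-.048,.23]),1.49))
E
```

```text
11.33 [ 0.4806 -0.0477  0.2311] [[0.997, -0.079, 0.001], [0.001, 0.0, -1.0]] F [ 0.5   0.64 -5.15] q [-0.57 -0.06  0.59  1.88  0.03  1.31 -0.06] 0.1532290790632089 40.015325378626585
[-0.4 -1.1  1.2] [ 1.000e-03  0.000e+00 -1.569e+00]
```

View pics/s7.png

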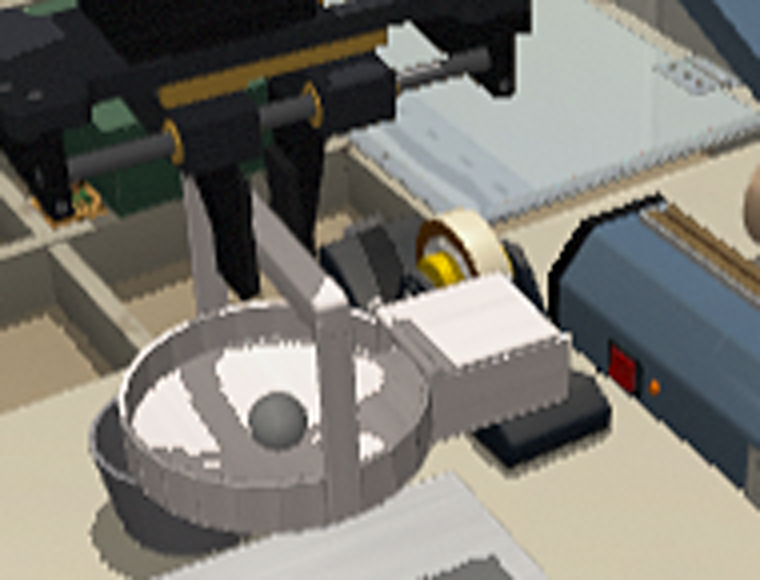

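The dish is lifted and looks level, with the ball centred at (278,420) and the flap shut. Now for the quarter turn, done gently.

Request:
send_rows(xyz=[[0, -1, 0], [0, -1, 0], [0, -1, 0], [0, -1, 0], [0, -1, 0], [0, -1, 0], [0, -1, 0], [0, -1, 0], [0, -1, 0], [0, -1, 0]], dr=[[0, 0, -0.01], [0, 0, -0.03], [0, 0, -0.06], [0, 0, -0.1], [0, 0, -0.15], [0, 0, -0.21], [0, 0, -0.27], [0, 0, -0.33], [0, 0, -0.39], [0, 0, -0.45]])

```text
time: 12.22
position: [0.4791, -0.0476, 0.2302]
tool_rot: [-1.768, -2.596, 0.001]
ft_force: [-0.3, 0.3, -5.0]
grip_width: 0.157
grip_force: 40.0
```

Request:
send_rows(xyz=[[0, 0, 0], [0, 0, 0], [0, 0, 0], [0, 0, 0], [0, 0, 0], [0, 0, 0], [0, 0, 0], [0, 0, 0], [0, 0, 0], [0, 0, 0]], dr=[[0, 0, -0.06], [0, 0, -0.12], [0, 0, -0.18], [0, 0, -0.24], [0, 0, -0.3], [0, 0, -0.36], [0, 0, -0.42], [0, 0, -0.48], [0, 0, -0.54], [0, 0, -0.6]])

```text
time: 13.05
position: [0.4791, -0.0476, 0.2302]
tool_rot: [-0.922, -3.003, 0.0]
ft_force: [-0.2, 0.4, -5.4]
grip_width: 0.159
grip_force: 40.0
```

Request:
send_rows(xyz=[[0, 0, 0], [0, 0, 0], [0, 0, 0], [0, 0, 0], [0, 0, 0], [0, 0, 0], [0, 0, 0], [0, 0, 0], [0, 0, 0], [0, 0, 0]], dr=[[0, 0, -0.06], [0, 0, -0.12], [0, 0, -0.18], [0, 0, -0.24], [0, 0, -0.3], [0, 0, -0.36], [0, 0, -0.42], [0, 0, -0.47], [0, 0, -0.5], [0, 0, -0.52]])

```text
time: 13.88
position: [0.4792, -0.0476, 0.2302]
tool_rot: [-0.122, -3.139, 0.0]
ft_force: [0.1, -1.1, -5.4]
grip_width: 0.155
grip_force: 40.0
```

Request:
send_rows(xyz=[[0, 0, 0], [0, 0, 0], [0, 0, 0], [0, 0, 0], [0, 0, 0], [0, 0, 0], [0, 0, 0], [0, 0, 0], [0, 0, 0], [0, 0, 0]], dr=[[0, 0, 0], [0, 0, 0], [0, 0, 0], [0, 0, 0], [0, 0, 0], [0, 0, 0], [0, 0, 0], [0, 0, 0], [0, 0, 0], [0, 0, 0]])

```text
time: 14.72
position: [0.4794, -0.0476, 0.2306]
tool_rot: [0.125, 3.139, 0.0]
ft_force: [0.2, -0.3, -5.4]
grip_width: 0.157
grip_force: 40.0
```

```bash
python3 - <<'E'
from h import *
st(); crop("scene","s8",135,90,190,145,4)
to((np.array([.4795,-.048,.23]),1.49))
s=get_state();p=s["position"];y=Ro.from_rotvec(s["tool_rot"]).as_matrix()[:,1]
print("lip",p+.1185*y-[0,0,.079],(proj("scene",p+.1185*y-[0,0,.081])-[135,90])*4,(proj("scene",p-[0,0,.088])-[135,90])*4)
E
```

```text
14.72 [ 0.4794 -0.0476  0.2306] [[0.08, 0.997, 0.0], [0.0, 0.0, -1.0]] F [ 0.17 -0.33 -5.41] q [-0.63 -0.07  0.65  1.89  0.04  1.31  1.5 ] 0.1567701731385149 40.01619595102966
[-0.1 -0.4  0.6] [0.    0.    0.001]
lip [0.48886485 0.07054756 0.15157612] [245.9834472  270.32933619] [357.42345898 427.92433552]
```

View pics/s8.png

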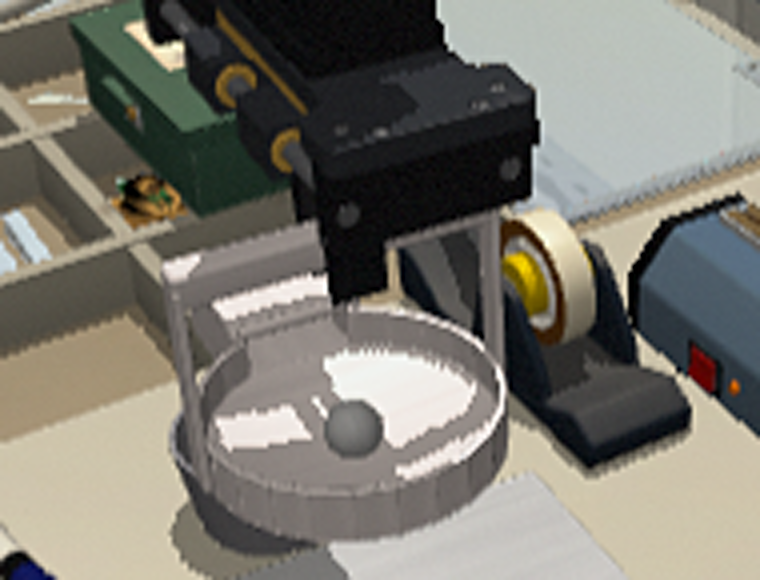

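The dish is held level above the scale with the flap shut and the ball at (353,428), where I predicted (357,428). The lip is at (0.489, 0.071), about 17 mm from the cup's centre and so inside its mouth. Handing in.

```bash
python3 -c "
from bench import *
print(close_job())"
```

```text
the job is handed in; nothing more can be done
None
```

I folded the flap shut, lifted the dish straight up by its handle and turned it a quarter turn. It was level and at rest when I handed in, chute end over the cup mouth, ball in the middle, robot clock at about 15 s; no verdict came back.

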